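Fit the filter cartridge in the water filter

TASK

Fit the blue-capped filter cartridge into the round socket of the countertop water filter: feel for the angle at which its lugs drop into the socket's slots, press it down against the spring, turn it clockwise (seen from above) to the stop and let go, so that the spring lifts it into the locking notches and it stays locked in, upright. Do not shift the mug, the tape roll, the jar or the kitchen timer.

Things in the scene. Friction and masses are not known exactly. Their poses are not given: they have to be found in the camera images.
- cartridge: loose filter cartridge, about 0.2 kg, standing upright on the worktop, any yaw. Origin: centre of its underside, z up. White round stem, radius 22 mm up to z = 20, then widening to 27 mm from z = 28 to 51. Blue cap disc, radius 40 mm, z = 51 to 58. On it an upright blue grip bar, 56 mm along x, 22 mm thick along y, z = 58 to 94
- cartridge_grip (a point): point inside the grip bar, 82 mm above the cartridge's underside, axes as the cartridge's: pinch the bar here across its thickness (y), from above; fingertips up to 24 mm lower still clear the cap
- cartridge_lugs (a point): on the cartridge's axis, 35 mm above its underside, level with the undersides of its three lugs. The lugs are 6 mm high, 12 mm wide, reach out to radius 35 mm and stand at 0, 120 and 240 degrees from the cartridge's +x (a short white mark on the cap lies above each)
- dispenser: the countertop water filter, fixed, white. Origin on the axis of its round socket tower, at worktop height, z up. Base 40 mm high, x = -85 to 130 mm, y = -80 to 80; clear tank x = 70 to 128, 117 mm high; small steel tap on the tank's -y side. Tower 92 mm in outer diameter, its rim 105 mm above the worktop, open at the top
- socket_rim (a point): centre of the tower's mouth, level with its rim; axes as the dispenser's. Grey lip of bore radius 29 mm with three slots 120 degrees apart, about 2 mm wider than the lugs on either side. The slots are turned together by up to 0.3 rad either way from one slot pointing along the dispenser's +x; this turn is not measured: see or feel it. Off the slots the lugs ride on the rim
- socket_lock (a point): on the tower's axis, 46 mm below the rim: where the cartridge's origin rests once locked. The lip is 8 mm thick: with the origin 49 mm below the rim the lugs are under it, at 51 mm the cap meets the rim. Between these it turns clockwise seen from above; 40 degrees from the slot's middle the lugs are under the middle of 3 mm deep notches, a stop follows some 4 degrees later
- plunger (a joint): travel of the spring plunger in the socket, m, 0 up, 0.014 fully down. It meets the cartridge's underside 37 mm below the rim and pushes up with 3.6 N, rising by 0.45 N per mm. Let go in the notches, the cartridge is lifted 3 mm and locked (0.009); let go in the slots, it is pushed back up (0); let go short of the notches, it stays under the lip (0.012)
- mug: striped mug, 99 mm high, bystander; origin under its centre
- tape: roll of tape, 96 mm across, 48 mm high, bystander; origin under its centre
- peanut_jar: jar with a red lid, 65 mm across, 100 mm high, bystander; origin under its centre
- timer: kitchen timer with a green dome, 62 mm across, 50 mm high, bystander; origin under its centre
There are look-alikes about, which are no part of the job. Of the things that look like the cartridge, the middle-sized one is meant.

How it is judged (in metres and radians):
On the way, in this order (a step that is already met when the one before it is completed fails the run):
1. the cartridge is lifted and brought over the socket (height (world z) of cartridge above 0.06 m and horizontal distance between cartridge and socket_rim below 0.015 m), for 0.05 s.
2. it is pressed down so that its lugs are below the lip (z of cartridge in the frame of socket_rim below -0.0484 m and horizontal distance between cartridge and socket_rim below 0.006 m), for 0.1 s.
At the end, for the whole second after the job is handed in: The released cartridge rests locked in the socket: its origin 44 to 47.5 mm below the rim (held down by the notches against the spring), within 5 mm of the socket's axis, within 4 degrees of upright, at rest (z of cartridge in the frame of socket_rim between -0.0475 and -0.044 m and horizontal distance between cartridge and socket_rim below 0.005 m and angle between cartridge's own z axis and vertical below 0.07 rad and linear speed of cartridge below 0.02 m/s); the robot touches nothing.
It fails at once if the mug, tape roll, jar or timer is shifted by more than 25 mm (distance of any of mug, tape, peanut_jar, timer from where it was at the start of the episode above 0.025 m).
It also fails if it takes over 61 s, if anything falls off the work surface, if the arm or the gripper's body presses on something with over 40 N, if the wrist force passes 120 N, or if a joint passes its speed limit or range.

ROBOT

A 6-joint arm with a two-finger parallel gripper is mounted at the origin on a cart in front of the work surface, level with it; the furniture and walls round the work are solid. World frame = base frame: x ahead of the robot, y to its left, z up, the work surface at z = 0. Lengths are in mm, angles in rad, forces in N, time in s.
With the tool pointing down it reaches from about 300 to 825 mm from the base axis. Payload 5.4 kg.
Tool frame: the origin (TCP) lies on the centre line of the jaws, within the pads' length; the fingertips stand 14 mm ahead of it and the grasp point (between the pads) lies 5 mm behind it; z points along the fingers, x is the direction in which the jaws open and shut, and the axes are right-handed (so a half turn about z gives the same grasp; the last joint's range is limited). The gripper opens to 92 mm and grips with 3 to 60 N. Pads are 20 mm wide; open, the fingers measure 128 mm over their backs; the gripper's body (75 mm by 189 mm) begins 69 mm behind the grasp point.
Start: joints at [-1.545, 0.158, 1.597, -0, 1.386, -0.21], TCP at [134.309, -559.077, 228.601] pointing down, gripper open.
Joint ranges: [-2.91, 2.91], [-0.94, 2.29], [0.18, 2.7], [-1.29, 4.43], [0.17, 2.64], [-3, 3]. Speed limits (rad/s): [2.57, 2.57, 3.14, 3.14, 3.14, 3.14].

INTERFACE

Orientations are given as a unit quaternion [w, x, y, z].
In Python, from bench import robot, imaging, workorder gives the robot as it stands. The module is installed in compiled form; this text tells all that it offers.
- The arm moves only by the tool send_rows, never from a script. Its argument "steps" is a list of rows, each a list of 6 numbers: the shift along the world's x, y, z in mm, then the turn, a rotation vector about the world's x, y, z in degrees. In form: [[x, y, z, rx, ry, rz], ...]. A call has 1 to 5 rows; each row is the pose to reach, as a shift and turn from the pose commanded when the call began; what a row does not reach only later rows make up. A row lasts 1/12 s, in which the tool goes at most 41.7 mm and 7.16 degrees, less where a joint would pass 70% of its speed; a pose out of reach is approached as far as the arm can. A call with a gripper value outside its range is refused whole. "grip" is the gripper's target within -1 to 1 (fully open at 1, half-way at 0, shut at -1), set as the call begins (left out, the last holds). The fingers move at their own pace and stop on an object; "force" is the grip in N (left out, the last holds). Time passes only in rows, so rows that repeat a pose let the fingers close. It gives the time, the measured TCP pose, the force and the opening at its end, in the units of the state.
- robot.sense(): the state, without advancing time (a new reading comes with each control period).
- imaging.grab_frame(name): name is "side" or "top"; returns a dict with "color" (400x640x3 uint8, blue, green, red), "intrinsics" (3x3 intrinsics, pixels), "eye" and "orientation" of the camera in the world. Camera axes: x right, y down, z forward; pixel columns grow to the right and rows downward; lengths in mm; the calibration is good to about 2 mm. A picture is of the moment at which its call begins. There is no depth.
- workorder.job_done(): hands the job in, once; it reports no verdict.
The state is a dict: "clock": time; "q": joint angles; "qvel": joint speeds; "joint_efforts": joint torques, N m; "ee_pos": TCP position; "tcp_rot": TCP orientation; "force": force on the tool from outside, world axes, zero at the start; "wrist_torque": the same for the moment, N m; "grip_width": finger opening in mm.
Only numpy, scipy, OpenCV 4.12 (cv2) and the standard library are available. Lean on these libraries where they do the work, as an engineer would, in place of code of your own. Each camera call takes 0.05 s, during which the arm holds its last target. There are 200 camera calls.

## Working session

There is one attempt and no reset: what is moved stays moved. The work goes in short steps, Python scripts to look and compute and a tool call to move; the robot and the scene stay as the last step left them, time stands still between calls to the robot, and variables do not carry over. Pictures are saved under pics/ and viewed, about 8 in all and at most 12, crops included, and the job is handed in when it is done.

Besides the shell and the picture viewer there is one more tool, called after "Request:" by a JSON object that holds its "fn" and its "kwargs", one argument or row to a line. send_rows: Moves the arm, as the interface text tells. Its arguments: {"type":"object","properties":{"steps":{"type":"array"},"grip":{"type":"number"},"force":{"type":"number"}},"required":["steps"]}

```bash
mkdir -p pics
cat > h.py <<'E'
import numpy as np, cv2, pickle
from scipy.spatial.transform import Rotation as R
def rot(o):
    o=np.array(o,float)
    return o if o.shape==(3,3) else R.from_quat([o[1],o[2],o[3],o[0]]).as_matrix()
def ray(f,u,v):
    d=np.linalg.inv(np.array(f['intrinsics']))@np.array([u,v,1.]); return np.array(f['eye'],float),rot(f['orientation'])@d
def onz(f,u,v,z):
    e,d=ray(f,u,v); return e+d*(z-e[2])/d[2]
def proj(f,p):
    c=rot(f['orientation']).T@(np.array(p,float)-np.array(f['eye'])); q=np.array(f['intrinsics'])@c; return q[:2]/q[2]
def grab(n,tag):
    from bench import imaging
    f=imaging.grab_frame(n); cv2.imwrite(f'pics/{tag}.png',f['color']); pickle.dump(dict(f),open(f'pics/{tag}.pkl','wb')); return f
def load(tag): return pickle.load(open(f'pics/{tag}.pkl','rb'))
E
python3 - <<'E'
from h import *
from bench import robot
for n in('top','side'):
    f=grab(n,n+'0'); print(n,f['intrinsics'],f['eye'],f['orientation'])
print(robot.sense())
E
```

```text
top [[489.50109276   0.         324.18121458]
 [  0.         489.50109276 193.61780745]
 [  0.           0.           1.        ]] [ 359.77203971   66.80275164 1453.07849828] [ 0.038756   -0.70567669  0.70585658 -0.04780024]
side [[508.17168      0.         322.86946543]
 [  0.         508.17168    193.36036617]
 [  0.           0.           1.        ]] [-399.04360367  921.8920415  1290.64111964] [ 0.1592352  -0.37814033  0.83826399 -0.35912048]
{'clock': 0.1, 'q': array([-1.54509900e+00,  1.58974511e-01,  1.59810772e+00,  1.21049411e-05,
        1.38614180e+00, -2.10126199e-01]), 'qvel': array([-0.00260882, -0.0025026 , -0.00375286,  0.00076636, -0.00035847,
        0.00041832]), 'joint_efforts': array([ 2.24933876e-05, -3.86502779e+01, -3.22960246e+01,  7.03460095e-02,
        3.40339914e-02, -4.82034363e-05]), 'ee_pos': array([ 134.29980939, -558.55548856,  227.72309373]), 'tcp_rot': array([-6.31240388e-04,  7.85379146e-01, -6.19014484e-01, -5.16639636e-04]), 'force': array([0.19189057, 0.32202436, 0.34356202]), 'wrist_torque': array([ 0.01403486, -0.0311296 ,  0.00139676]), 'grip_width': 91.92214337797343}
```

View pics/top0.png

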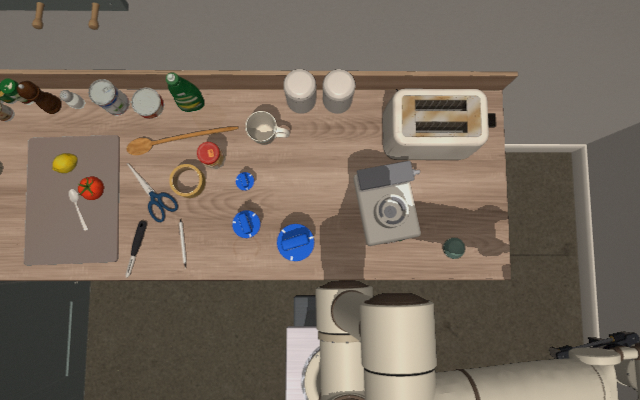

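View pics/side0.png

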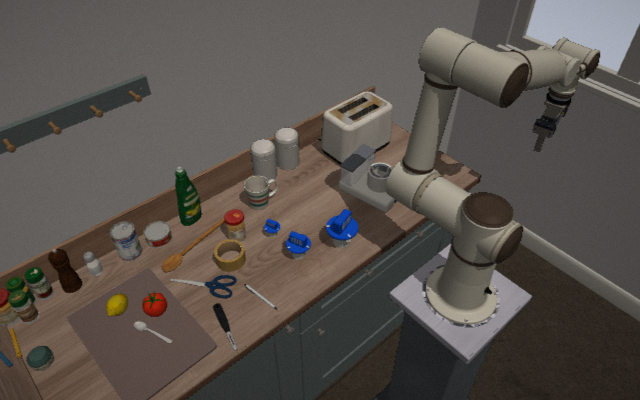

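Three blue-capped things in the top view: small (244,181), middle (246,224), large (295,242). The middle one should have a cap of about 28 px for its 80 mm diameter. I'll measure all three and enlarge the crops.

Run:
```python
from h import *
for t in('top0','side0'):
    f=load(t); im=f['color']; hsv=cv2.cvtColor(im,cv2.COLOR_BGR2HSV)
    m=cv2.inRange(hsv,(108,120,60),(130,255,255))
    n,l,s,c=cv2.connectedComponentsWithStats(m)
    for i in range(1,n):
        if s[i][4]>60:
            p=onz(f,*c[i],58); print(t,s[i],c[i].round(1),p.round(1), 'w mm',s[i][2]*np.linalg.norm(p-np.array(f['eye']))/f['intrinsics'][0][0])
f=load('top0');print('timer?',onz(f,455,248,30))
a=cv2.resize(f['color'][200:250,220:270],(400,400),interpolation=cv2.INTER_CUBIC)
b=cv2.resize(f['color'][186:236,366:416],(400,400),interpolation=cv2.INTER_CUBIC)
cv2.imwrite('pics/crop1.png',np.hstack([a,b]))
```

```text
top0 [236 172  18  18 250] [244.4 180.7] [568.8 278.2  58. ] w mm 52.451787427178616
top0 [232 210  28  28 577] [245.9 223.7] [445.1 271.7  58. ] w mm 80.80378868036746
top0 [ 277  224   37   37 1055] [295.1 242. ] [393.3 131.6  58. ] w mm 105.59406646279783
side0 [326 209  33  31 652] [342.  226.1] [403.3 119.1  58. ] w mm 108.81077462084977
side0 [264 219  16  14 159] [271.5 226.2] [555.8 293.3  58. ] w mm 52.93200779366004
side0 [286 231  25  23 390] [297.5 242.9] [443.6 275.1  58. ] w mm 80.0502383889299
timer? [ 376.28457827 -330.72535785   30.        ]
```

View pics/crop1.png

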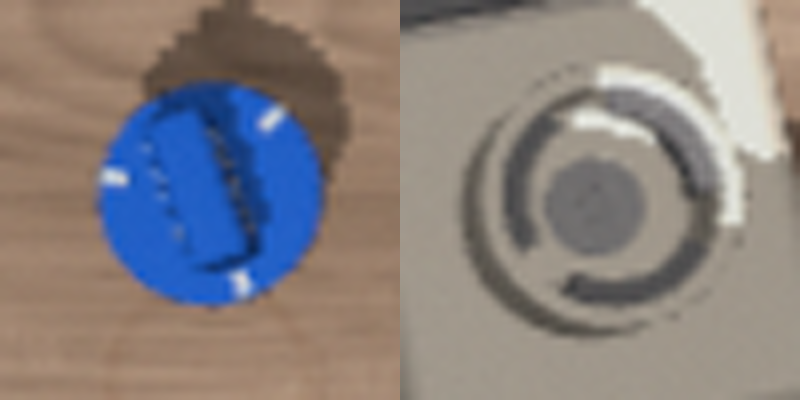

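Middle cap measures 80.8 mm across, which matches the 80 mm given; the others are about 52 and 106 mm. The marks are at crop pixels (270,118), (113,177) and (240,284), and the last one lies on the bar's axis. The lip shows three gaps, near crop (545,262), (707,205) and (575,110). Next I'll measure the socket and yaw by ray casting.

Run:
```python
from h import *
f=load('top0'); im=f['color']
P=lambda u,v,z:onz(f,u,v,z)[:2]
cc=lambda x,y,ox,oy:(x/8+ox-.5+.0625,y/8+oy-.5+.0625)
c=P(*cc(211,193,220,200),58)
print('cap c',c)
for x,y in((270,118),(113,177),(240,284)):
    d=P(*cc(x,y,220,200),58)-c; print('mark',np.degrees(np.arctan2(d[1],d[0])),np.linalg.norm(d))
hsv=cv2.cvtColor(im,cv2.COLOR_BGR2HSV); m=cv2.inRange(hsv,(108,120,60),(130,255,255))[205:245,225:265]
k=cv2.findNonZero(m); (x,y),r=cv2.minEnclosingCircle(k); print('encl',P(x+225,y+205,58),r)
# lip: dark segs
g=cv2.cvtColor(im,cv2.COLOR_BGR2GRAY)
for x,y,w in((612,197,'lip centre'),(603,203,'outer?')): print(w,P(*cc(x-400,y,366,186),105))
s0=P(*cc(612-400,197,366,186),105)
# orthorectified map at z=105, 0.5mm/px, world +x up, +y left
S=600; half=75
yy,xx=np.mgrid[0:S,0:S]; X=s0[0]+half-yy*2*half/S; Y=s0[1]+half-xx*2*half/S
K=np.array(f['intrinsics']);Rm=rot(f['orientation']).T
q=(np.stack([X,Y,np.full_like(X,105.)],-1)-np.array(f['eye']))@Rm.T@K.T
mp=(q[...,:2]/q[...,2:]).astype(np.float32)
o=cv2.remap(im,mp[...,0],mp[...,1],cv2.INTER_CUBIC)
for r in(29,35,46): cv2.circle(o,(300,300),int(r*4),(0,255,255),1)
for a in range(0,360,10):
    t=np.radians(a); cv2.line(o,(int(300-4*46*np.sin(t)),int(300-4*46*np.cos(t))),(int(300-4*(56 if a%30==0 else 50)*np.sin(t)),int(300-4*(56 if a%30==0 else 50)*np.cos(t))),(0,0,255),1)
cv2.imwrite('pics/sock.png',o); print('s0',s0)
```

```text
cap c [445.22258359 271.4990198 ]
mark -37.482267880504324 33.6821483746501
mark 80.72286885274848 35.34946744962931
mark -161.40241298055935 34.046863407791434
encl [445.16745727 271.66319116] 13.939518928527832
lip centre [ 479.61335545 -138.44956484]
outer? [ 477.53021348 -135.29248747]
s0 [ 479.61335545 -138.44956484]
```

View pics/sock.png

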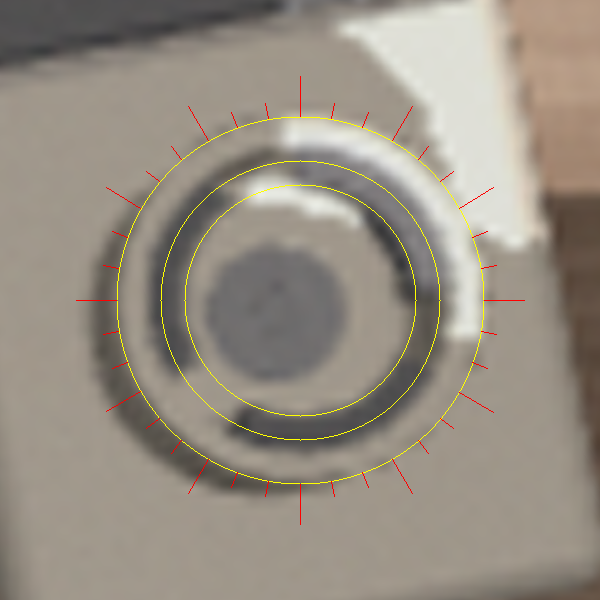

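Socket centre comes out at about (480,-138). The rim circle (r 46) and the lip (outer r about 37) both fit there. The clearest gap runs from yaw 122° to 151°, so the slots are at about 16°, 136° and -104°. The cartridge is at (445,271.6), its lug/bar axis at yaw about -159.4°. I'll travel with tool yaw going from -76.5° to -69.4° (+7°), then turn +55° at the socket.

Request:
{"fn": "send_rows", "kwargs": {
  "steps": [
    [166, 89, 20, 0, 0, 0],
    [166, 89, 20, 0, 0, 0],
    [166, 89, 20, 0, 0, 0],
    [166, 89, 20, 0, 0, 0],
    [166, 89, 20, 0, 0, 0]
  ],
  "grip": 1,
  "force": 40
}}

```text
clock: 0.52
ee_pos: [303.4, -467.7, 248.8]
tcp_rot: [-0.001, 0.786, -0.618, 0.0]
force: [0.1, -0.1, -0.8]
grip_width: 91.8
```

Request:
{"fn": "send_rows", "kwargs": {
  "steps": [
    [100, 170, 0, 0, 0, 0],
    [100, 170, 0, 0, 0, 0],
    [100, 170, 0, 0, 0, 0],
    [100, 170, 0, 0, 0, 0],
    [100, 170, 0, 0, 0, 0]
  ]
}}

```text
clock: 0.93
ee_pos: [401.2, -297.0, 248.2]
tcp_rot: [-0.0, 0.786, -0.619, -0.0]
force: [0.5, -0.5, -0.5]
grip_width: 92.0
```

Request:
{"fn": "send_rows", "kwargs": {
  "steps": [
    [70, 190, 0, 0, 0, 0],
    [70, 190, 0, 0, 0, 0],
    [70, 190, 0, 0, 0, 0],
    [70, 190, 0, 0, 0, 0],
    [70, 190, 0, 0, 0, 0]
  ]
}}

```text
clock: 1.35
ee_pos: [470.4, -107.4, 248.3]
tcp_rot: [-0.0, 0.786, -0.619, -0.0]
force: [0.3, -0.8, 0.3]
grip_width: 91.7
```

Request:
{"fn": "send_rows", "kwargs": {
  "steps": [
    [10, 195, 0, 0, 0, 0],
    [10, 195, 0, 0, 0, 0],
    [10, 195, 0, 0, 0, 0],
    [10, 195, 0, 0, 0, 0],
    [10, 195, 0, 0, 0, 0]
  ]
}}

```text
clock: 1.77
ee_pos: [479.6, 88.2, 248.3]
tcp_rot: [-0.0, 0.786, -0.618, -0.001]
force: [0.2, 0.2, 0.6]
grip_width: 91.6
```

Request:
{"fn": "send_rows", "kwargs": {
  "steps": [
    [-35, 186, 0, 0, 0, 7],
    [-35, 186, 0, 0, 0, 7],
    [-35, 186, 0, 0, 0, 7],
    [-35, 186, 0, 0, 0, 7],
    [-35, 186, 0, 0, 0, 7]
  ]
}}

```text
clock: 2.18
ee_pos: [443.6, 274.5, 248.2]
tcp_rot: [-0.0, 0.822, -0.569, -0.001]
force: [-0.0, -0.3, -0.0]
grip_width: 92.0
```

Request:
{"fn": "send_rows", "kwargs": {
  "steps": [
    [0, 0, -40, 0, 0, 0],
    [0, 0, -80, 0, 0, 0],
    [0, 0, -110, 0, 0, 0],
    [0, 0, -120, 0, 0, 0],
    [0, 0, -120, 0, 0, 0]
  ]
}}

```text
clock: 2.6
ee_pos: [442.8, 270.1, 125.4]
tcp_rot: [0.003, 0.822, -0.57, -0.002]
force: [-0.5, 0.8, -0.1]
grip_width: 91.5
```

Run:
```python
from h import *
from bench import robot
s=robot.sense(); q=s['tcp_rot']; M=rot(q); print(s['ee_pos'],'yaw',np.degrees(np.arctan2(M[1,0],M[0,0])),s['q'].round(2),s['force'])
f=grab('side','side1'); u,v=proj(f,[445,271.6,70]).astype(int); print(u,v)
cv2.imwrite('pics/c2.png',cv2.resize(f['color'][v-60:v+40,u-60:u+60],None,fx=5,fy=5,interpolation=cv2.INTER_CUBIC))
```

```text
[442.82888113 270.1113091  125.43559052] yaw -69.48985644472293 [ 0.31  0.12  1.85 -0.    1.18  1.53] [-0.46546144  0.78486386 -0.05552933]
297 239
```

View pics/c2.png

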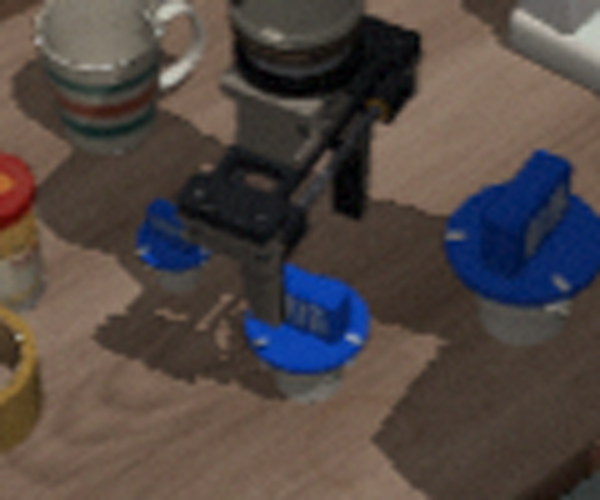

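The open jaws straddle the bar of the middle cartridge (about crop (310,305)), and the neighbours are clear. Going down and closing.

Request:
{"fn": "send_rows", "kwargs": {
  "steps": [
    [0, 0, -25, 0, 0, 0],
    [0, 0, -45, 0, 0, 0],
    [0, 0, -52, 0, 0, 0],
    [0, 0, -52, 0, 0, 0],
    [0, 0, -52, 0, 0, 0]
  ]
}}

```text
clock: 3.07
ee_pos: [446.7, 271.3, 78.5]
tcp_rot: [-0.001, 0.822, -0.57, 0.001]
force: [0.0, 0.2, -0.2]
grip_width: 91.9
```

Request:
{"fn": "send_rows", "kwargs": {
  "steps": [
    [0, 0, 0, 0, 0, 0],
    [0, 0, 0, 0, 0, 0],
    [0, 0, 0, 0, 0, 0],
    [0, 0, 0, 0, 0, 0],
    [0, 0, 0, 0, 0, 0]
  ],
  "grip": -1,
  "force": 30
}}

```text
clock: 3.48
ee_pos: [445.5, 271.0, 77.0]
tcp_rot: [-0.0, 0.822, -0.57, 0.0]
force: [-0.1, 0.1, -1.4]
grip_width: 60.4
```

Request:
{"fn": "send_rows", "kwargs": {
  "steps": [
    [0, 0, 0, 0, 0, 0],
    [0, 0, 0, 0, 0, 0],
    [0, 0, 0, 0, 0, 0],
    [0, 0, 0, 0, 0, 0],
    [0, 0, 0, 0, 0, 0]
  ]
}}

```text
clock: 3.9
ee_pos: [445.3, 270.9, 76.5]
tcp_rot: [0.0, 0.822, -0.57, -0.0]
force: [-0.9, 0.3, -0.5]
grip_width: 27.7
```

Request:
{"fn": "send_rows", "kwargs": {
  "steps": [
    [0, 0, 0, 0, 0, 0],
    [0, 0, 0, 0, 0, 0],
    [0, 0, 0, 0, 0, 0],
    [0, 0, 0, 0, 0, 0],
    [0, 0, 0, 0, 0, 0]
  ]
}}

```text
clock: 4.32
ee_pos: [445.2, 270.9, 76.4]
tcp_rot: [0.0, 0.822, -0.57, -0.0]
force: [-0.9, 1.3, -0.8]
grip_width: 21.7
```

Request:
{"fn": "send_rows", "kwargs": {
  "steps": [
    [0, 0, 25, 0, 0, 0],
    [0, 0, 60, 0, 0, 0],
    [0, 0, 100, 0, 0, 0],
    [0, 0, 125, 0, 0, 0],
    [0, 0, 125, 0, 0, 0]
  ]
}}

```text
clock: 4.73
ee_pos: [448.9, 272.1, 208.2]
tcp_rot: [-0.005, 0.822, -0.57, 0.004]
force: [0.1, 0.3, -1.7]
grip_width: 22.2
```

Held (opening 22 mm, as the bar's thickness). Carrying it over the socket, with the +55° turn on the way.

Request:
{"fn": "send_rows", "kwargs": {
  "steps": [
    [18, -205, 0, 0, 0, 28],
    [18, -205, 0, 0, 0, 28],
    [18, -205, 0, 0, 0, 28],
    [18, -205, 0, 0, 0, 28],
    [18, -205, 0, 0, 0, 28]
  ]
}}

```text
clock: 5.15
ee_pos: [460.5, 84.3, 199.8]
tcp_rot: [0.0, 0.936, -0.351, -0.001]
force: [1.0, -0.5, -3.3]
grip_width: 21.6
```

Request:
{"fn": "send_rows", "kwargs": {
  "steps": [
    [17, -204, 0, 0, 0, 27],
    [17, -204, 0, 0, 0, 27],
    [17, -204, 0, 0, 0, 27],
    [17, -204, 0, 0, 0, 27],
    [17, -204, 0, 0, 0, 27]
  ]
}}

```text
clock: 5.57
ee_pos: [476.2, -100.8, 199.7]
tcp_rot: [-0.001, 0.992, -0.123, -0.001]
force: [1.4, 0.1, -2.3]
grip_width: 22.0
```

Request:
{"fn": "send_rows", "kwargs": {
  "steps": [
    [0, 0, 0, 0, 0, 0],
    [0, 0, 0, 0, 0, 0],
    [0, 0, 0, 0, 0, 0],
    [0, 0, 0, 0, 0, 0],
    [0, 0, 0, 0, 0, 0]
  ]
}}

```text
clock: 5.98
ee_pos: [477.1, -98.5, 201.0]
tcp_rot: [-0.0, 0.992, -0.125, -0.001]
force: [-1.5, -0.3, -1.6]
grip_width: 21.9
```

Run:
```python
from h import *
from bench import robot
s=robot.sense(); M=rot(s['tcp_rot']); print(s['ee_pos'],'yaw',np.degrees(np.arctan2(M[1,0],M[0,0])),s['q'].round(2),s['force'])
f=grab('top','top2'); g=grab('side','side2')
u,v=proj(f,[480,-138,150]).astype(int); a,b=proj(g,[480,-138,130]).astype(int); print(u,v,a,b)
A=cv2.resize(f['color'][v-40:v+40,u-40:u+40],(400,400),interpolation=cv2.INTER_CUBIC)
B=cv2.resize(g['color'][b-40:b+40,a-40:a+40],(400,400),interpolation=cv2.INTER_CUBIC)
cv2.imwrite('pics/c3.png',np.hstack([A,B]))
```

```text
[477.0785748  -98.53979044 201.01495706] yaw -14.38742448599429 [-0.45 -0.05  1.87  0.    1.32 -0.2 ] [-1.5015757  -0.28290317 -1.56297826]
394 208 381 164
```

View pics/c3.png

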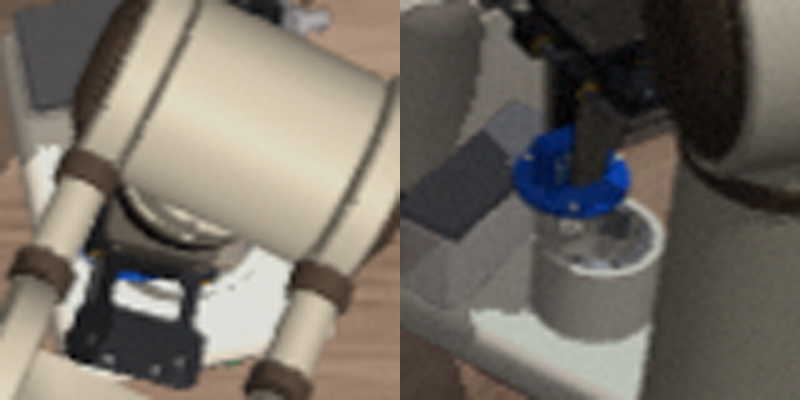

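The blue cap is held level above and slightly beside the tower (cap at about crop (572,172), rim at (600,235)). The top view is blocked by the arm. The move stopped 40 mm short in y. I'll finish it, then compare cap and rim in the same (side) camera.

Request:
{"fn": "send_rows", "kwargs": {
  "steps": [
    [3, -39, 0, 0, 0, 0],
    [3, -39, 0, 0, 0, 0],
    [3, -39, 0, 0, 0, 0],
    [3, -39, 0, 0, 0, 0],
    [3, -39, 0, 0, 0, 0]
  ]
}}

```text
clock: 6.5
ee_pos: [480.3, -138.1, 201.5]
tcp_rot: [-0.0, 0.992, -0.126, -0.0]
force: [-0.4, -0.5, -3.2]
grip_width: 22.1
```

Request:
{"fn": "send_rows", "kwargs": {
  "steps": [
    [0, 0, 0, 0, 0, 0],
    [0, 0, 0, 0, 0, 0],
    [0, 0, 0, 0, 0, 0],
    [0, 0, 0, 0, 0, 0]
  ]
}}

```text
clock: 6.83
ee_pos: [480.4, -138.7, 201.6]
tcp_rot: [-0.0, 0.992, -0.126, 0.0]
force: [-0.4, -0.6, -3.4]
grip_width: 21.4
```

Run:
```python
from h import *
from bench import robot
s=robot.sense(); M=rot(s['tcp_rot']); t=s['ee_pos']; print(t,'yaw',np.degrees(np.arctan2(M[1,0],M[0,0])),s['force'])
def ortho(f,c,z,half=60,S=400):
    yy,xx=np.mgrid[0:S,0:S]; X=c[0]+half-yy*2*half/S; Y=c[1]+half-xx*2*half/S
    q=(np.stack([X,Y,np.full_like(X,float(z))],-1)-np.array(f['eye']))@rot(f['orientation'])@np.array(f['intrinsics']).T
    m=(q[...,:2]/q[...,2:]).astype(np.float32); return cv2.remap(f['color'],m[...,0],m[...,1],cv2.INTER_CUBIC)
f0=load('side0'); f=grab('side','side3')
zt=t[2]-76.4
A=ortho(f,t[:2],zt+58); B=ortho(f0,(480,-138),105)
k=400/120
cv2.circle(A,(200,200),int(40*k),(0,255,255),1)
for r in(29,46): cv2.circle(B,(200,200),int(r*k),(0,255,255),1)
cv2.imwrite('pics/c4.png',np.hstack([A,B]))
for ff,zz,c in((f,zt+54.5,t[:2]),(f0,54.5,(445.2,271.5))):
    m=cv2.inRange(cv2.cvtColor(ff['color'],cv2.COLOR_BGR2HSV),(105,120,40),(130,255,255))
    n,l,st,ce=cv2.connectedComponentsWithStats(m); u,v=proj(ff,[*c,zz]); 
    sel=[i for i in range(1,n) if st[i][4]>15 and np.hypot(*(ce[i]-[u,v]))<14]
    pts=np.argwhere(np.isin(l,sel))[:,::-1]; W=np.array([onz(ff,*p,zz)[:2] for p in pts])
    # direction across the view
    e=np.array(ff['eye'][:2]); d=np.array(c)-e; d/=np.linalg.norm(d); nrm=np.array([-d[1],d[0]])
    a=(W-np.array(c))@nrm; b=(W-np.array(c))@d; print('across',a.min(),a.max(),(a.min()+a.max())/2,'along near',b.min(),'far',b.max())
```

```text
[ 480.3853995  -138.67974104  201.6483966 ] yaw -14.467109496906813 [-0.43447197 -0.59872981 -3.4273772 ]
across -29.63307930485991 39.35065307314467 4.858786884142381 along near -42.83941633049619 far 57.394187985651186
across -38.21622568556292 38.899638190930744 0.3417062526839132 along near -42.592438490624595 far 51.81420530918287
```

View pics/c4.png

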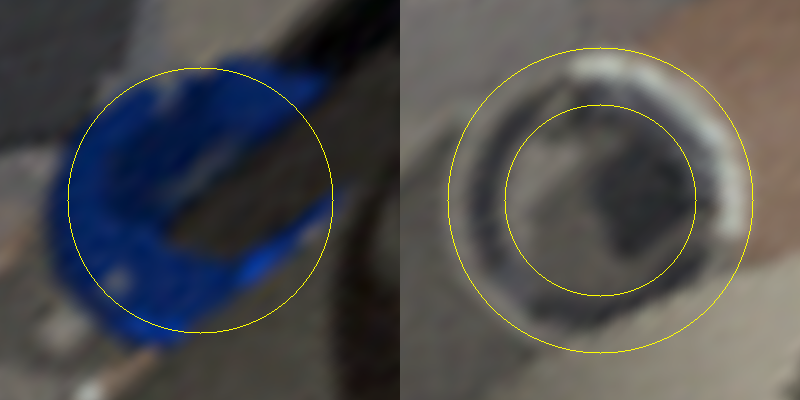

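The side view agrees: the rim ring is centred within about 1 mm of (480,-138), and the cap's edges relative to the TCP match those on the worktop within about 0.5 mm. Lowering the stem into the bore: lugs should touch the rim at TCP z of about 146.4, and the plunger at 144.4.

Request:
{"fn": "send_rows", "kwargs": {
  "steps": [
    [0, 0, -20, 0, 0, 0],
    [0, 0, -38, 0, 0, 0],
    [0, 0, -47, 0, 0, 0],
    [0, 0, -51, 0, 0, 0],
    [0, 0, -51, 0, 0, 0]
  ]
}}

```text
clock: 7.3
ee_pos: [479.8, -138.6, 149.8]
tcp_rot: [-0.0, 0.992, -0.126, -0.001]
force: [0.5, 0.6, -1.6]
grip_width: 21.5
```

Request:
{"fn": "send_rows", "kwargs": {
  "steps": [
    [0, 0, 0, 0, 0, 0],
    [0, 0, -1, 0, 0, 0],
    [0, 0, -2, 0, 0, 0],
    [0, 0, -3, 0, 0, 0],
    [0, 0, -3, 0, 0, 0]
  ]
}}

```text
clock: 7.72
ee_pos: [480.5, -139.0, 147.8]
tcp_rot: [0.0, 0.992, -0.126, 0.0]
force: [0.0, -0.2, -3.0]
grip_width: 21.7
```

Request:
{"fn": "send_rows", "kwargs": {
  "steps": [
    [0, 0, -1, 0, 0, 0],
    [0, 0, -2, 0, 0, 0],
    [0, 0, -3, 0, 0, 0],
    [0, 0, -4, 0, 0, 0],
    [0, 0, -4, 0, 0, 0]
  ]
}}

```text
clock: 8.13
ee_pos: [480.4, -139.0, 143.8]
tcp_rot: [0.0, 0.992, -0.126, -0.0]
force: [-0.5, 1.1, 1.5]
grip_width: 21.4
```

At z 143.8 the upward force is only about 4.5 N, which is the plunger alone, so the lugs have dropped into the slots. Pressing down.

Request:
{"fn": "send_rows", "kwargs": {
  "steps": [
    [0, 0, -1.5, 0, 0, 0],
    [0, 0, -3, 0, 0, 0],
    [0, 0, -4.5, 0, 0, 0],
    [0, 0, -6, 0, 0, 0],
    [0, 0, -6, 0, 0, 0]
  ]
}}

```text
clock: 8.55
ee_pos: [480.5, -139.0, 137.7]
tcp_rot: [0.0, 0.992, -0.126, 0.0]
force: [-2.1, -0.1, 4.0]
grip_width: 22.0
```

Request:
{"fn": "send_rows", "kwargs": {
  "steps": [
    [0, 0, -1.5, 0, 0, 0],
    [0, 0, -3, 0, 0, 0],
    [0, 0, -5, 0, 0, 0],
    [0, 0, -6, 0, 0, 0],
    [0, 0, -6, 0, 0, 0]
  ]
}}

```text
clock: 8.97
ee_pos: [480.5, -139.0, 131.8]
tcp_rot: [0.0, 0.992, -0.126, 0.0]
force: [-2.3, 0.8, 6.6]
grip_width: 22.0
```

Spring force is 9.6 N against 9.3 N expected at this depth. Now the clockwise turn (negative about z).

Request:
{"fn": "send_rows", "kwargs": {
  "steps": [
    [0, 0, -0.4, 0, 0, 0],
    [0, 0, -0.4, 0, 0, -4],
    [0, 0, -0.4, 0, 0, -8],
    [0, 0, -0.4, 0, 0, -12],
    [0, 0, -0.4, 0, 0, -16]
  ]
}}

```text
clock: 9.38
ee_pos: [481.2, -139.5, 132.0]
tcp_rot: [0.0, 0.964, -0.265, 0.001]
force: [-1.0, -0.1, 7.1]
grip_width: 21.7
```

Request:
{"fn": "send_rows", "kwargs": {
  "steps": [
    [0, 0, 0, 0, 0, -4],
    [0, 0, 0, 0, 0, -8],
    [0, 0, 0, 0, 0, -12],
    [0, 0, 0, 0, 0, -16],
    [0, 0, 0, 0, 0, -20]
  ]
}}

```text
clock: 9.8
ee_pos: [481.3, -139.3, 132.1]
tcp_rot: [-0.0, 0.904, -0.428, 0.001]
force: [-1.2, 2.0, 7.0]
grip_width: 21.9
```

Run:
```python
from h import *
from bench import robot
s=robot.sense(); M=rot(s['tcp_rot']); print(s['ee_pos'],'yaw',np.degrees(np.arctan2(M[1,0],M[0,0])),s['force'],s['wrist_torque'])
```

```text
[ 481.31819274 -139.34865304  132.06795786] yaw -50.68454522866142 [-1.21909913  1.98198709  7.00450354] [0.20232758 0.22634895 0.05660206]
```

Request:
{"fn": "send_rows", "kwargs": {
  "steps": [
    [0, 0, 0, 0, 0, -2],
    [0, 0, 0, 0, 0, -4],
    [0, 0, 0, 0, 0, -4],
    [0, 0, 0, 0, 0, -4]
  ]
}}

```text
clock: 10.13
ee_pos: [481.2, -139.3, 132.0]
tcp_rot: [-0.0, 0.889, -0.458, 0.001]
force: [-1.7, 0.6, 6.9]
grip_width: 21.5
```

```bash
cat > s.py <<'E'
from h import *
from bench import robot
s=robot.sense(); M=rot(s['tcp_rot']); print(s['ee_pos'],'yaw',np.degrees(np.arctan2(M[1,0],M[0,0])),s['force'],s['wrist_torque'])
E
python3 s.py
```

```text
[ 481.15033776 -139.30260754  132.03771189] yaw -54.476531303558744 [-1.72430194  0.59348875  6.85728846] [0.22857059 0.29029224 0.09128444]
```

Request:
{"fn": "send_rows", "kwargs": {
  "steps": [
    [0, 0, 0, 0, 0, -2],
    [0, 0, 0, 0, 0, -3],
    [0, 0, 0, 0, 0, -3],
    [0, 0, 0, 0, 0, -3]
  ]
}}

```text
clock: 10.47
ee_pos: [480.5, -139.1, 132.0]
tcp_rot: [0.0, 0.877, -0.48, 0.0]
force: [-4.0, 2.5, 8.3]
grip_width: 21.9
```

```bash
python3 s.py
```

```text
[ 480.54906436 -139.11671321  131.95664424] yaw -57.379855810311476 [-4.00266152  2.53346879  8.33815703] [0.29281164 0.68093435 0.63690118]
```

Torque about z jumped from 0.09 to 0.64 N m at 43° of turn, which looks like the stop. A small further push to confirm.

Request:
{"fn": "send_rows", "kwargs": {
  "steps": [
    [0, 0, 0, 0, 0, -1],
    [0, 0, 0, 0, 0, -1.5],
    [0, 0, 0, 0, 0, -1.5]
  ]
}}

```text
clock: 10.72
ee_pos: [480.5, -139.0, 132.0]
tcp_rot: [0.0, 0.871, -0.491, 0.0]
force: [-4.3, 2.8, 9.2]
grip_width: 22.3
```

```bash
python3 s.py
```

```text
[ 480.45735688 -139.03563103  131.97215012] yaw -58.84798840553117 [-4.34207111  2.82292059  9.20017245] [0.34575008 0.78908718 0.99675408]
```

Stop confirmed (1.0 N m). Backing off about 3.5° to be mid-notch, then rising gently 3 mm while still gripping to feel the notches.

Request:
{"fn": "send_rows", "kwargs": {
  "steps": [
    [0, 0, 0, 0, 0, 2],
    [0, 0, 0, 0, 0, 3.5],
    [0, 0, 1, 0, 0, 3.5],
    [0, 0, 2, 0, 0, 3.5],
    [0, 0, 3, 0, 0, 3.5]
  ]
}}

```text
clock: 11.13
ee_pos: [480.5, -139.1, 134.3]
tcp_rot: [0.0, 0.885, -0.466, 0.0]
force: [-2.1, 0.8, 3.0]
grip_width: 21.7
```

Request:
{"fn": "send_rows", "kwargs": {
  "steps": [
    [0, 0, 0.5, 0, 0, 0],
    [0, 0, 1, 0, 0, 0],
    [0, 0, 1, 0, 0, 0]
  ]
}}

```text
clock: 11.38
ee_pos: [480.6, -139.1, 135.3]
tcp_rot: [0.0, 0.885, -0.466, 0.0]
force: [-0.8, 0.4, 3.9]
grip_width: 21.4
```

```bash
python3 s.py
```

```text
[ 480.55657693 -139.08962565  135.31444494] yaw -55.49159089803539 [-0.82044943  0.409111    3.94386112] [0.02078589 0.20590322 0.10746244]
```

Request:
{"fn": "send_rows", "kwargs": {
  "steps": [
    [0, 0, 0.5, 0, 0, 0],
    [0, 0, 1, 0, 0, 0],
    [0, 0, 1, 0, 0, 0]
  ]
}}

```text
clock: 11.63
ee_pos: [480.5, -139.1, 135.4]
tcp_rot: [-0.0, 0.885, -0.466, 0.0]
force: [3.7, -1.8, -6.2]
grip_width: 21.6
```

The rise is blocked at z 135.4 (origin about 46 mm below the rim) and the force reverses to a downward pull, so the notches hold. I'll relieve it and let go.

Request:
{"fn": "send_rows", "kwargs": {
  "steps": [
    [0, 0, -0.7, 0, 0, 0],
    [0, 0, -0.7, 0, 0, 0],
    [0, 0, -0.7, 0, 0, 0],
    [0, 0, -0.7, 0, 0, 0],
    [0, 0, -0.7, 0, 0, 0]
  ],
  "grip": 0.1
}}

```text
clock: 12.05
ee_pos: [480.4, -138.9, 135.6]
tcp_rot: [-0.0, 0.885, -0.466, -0.0]
force: [0.4, 0.3, -0.6]
grip_width: 50.0
```

Request:
{"fn": "send_rows", "kwargs": {
  "steps": [
    [0, 0, 0, 0, 0, 0],
    [0, 0, 0, 0, 0, 0],
    [0, 0, 0, 0, 0, 0],
    [0, 0, 0, 0, 0, 0]
  ]
}}

```text
clock: 12.38
ee_pos: [480.4, -138.9, 135.5]
tcp_rot: [-0.0, 0.885, -0.466, -0.0]
force: [-0.5, -0.1, -0.1]
grip_width: 50.4
```

Request:
{"fn": "send_rows", "kwargs": {
  "steps": [
    [0, 0, 10, 0, 0, 0],
    [0, 0, 30, 0, 0, 0],
    [0, 0, 60, 0, 0, 0],
    [0, 0, 95, 0, 0, 0],
    [0, 0, 120, 0, 0, 0]
  ]
}}

```text
clock: 12.8
ee_pos: [480.9, -139.2, 259.2]
tcp_rot: [0.0, 0.885, -0.466, 0.002]
force: [0.9, -0.8, -0.3]
grip_width: 50.4
```

Request:
{"fn": "send_rows", "kwargs": {
  "steps": [
    [-130, 130, 20, 0, 0, 0],
    [-130, 130, 20, 0, 0, 0],
    [-130, 130, 20, 0, 0, 0],
    [-130, 130, 20, 0, 0, 0],
    [-130, 130, 20, 0, 0, 0]
  ]
}}

```text
clock: 13.22
ee_pos: [348.2, -6.7, 276.7]
tcp_rot: [-0.0, 0.885, -0.465, 0.001]
force: [-0.5, -1.3, 0.3]
grip_width: 50.9
```

Request:
{"fn": "send_rows", "kwargs": {
  "steps": [
    [0, 150, 0, 0, 0, 0],
    [0, 150, 0, 0, 0, 0],
    [0, 150, 0, 0, 0, 0],
    [0, 150, 0, 0, 0, 0],
    [0, 150, 0, 0, 0, 0]
  ]
}}

```text
clock: 13.63
ee_pos: [349.6, 144.8, 276.4]
tcp_rot: [-0.001, 0.886, -0.463, 0.0]
force: [-0.1, -0.8, -0.2]
grip_width: 50.8
```

```bash
python3 s.py
python3 - <<'E'
from h import *
f=grab('top','top4'); g=grab('side','side4')
u,v=proj(f,[480,-138,117]).astype(int); a,b=proj(g,[480,-138,117]).astype(int)
A=cv2.resize(f['color'][v-30:v+30,u-30:u+30],(400,400),interpolation=cv2.INTER_CUBIC)
B=cv2.resize(g['color'][b-30:b+30,a-30:a+30],(400,400),interpolation=cv2.INTER_CUBIC)
cv2.imwrite('pics/c5.png',np.hstack([A,B]))
zz=117
m=cv2.inRange(cv2.cvtColor(f['color'],cv2.COLOR_BGR2HSV),(105,120,40),(130,255,255)); m[:v-30]=0;m[v+30:]=0;m[:,:u-30]=0;m[:,u+30:]=0
k=cv2.findNonZero(m)
if k is not None:
    (x,y),r=cv2.minEnclosingCircle(k); print('cap',onz(f,x,y,zz),r, 'mm',r*(1453-zz)/489.5)
E
```

```text
[349.63048878 144.79445078 276.42699936] yaw -55.12909378570845 [-0.0536026  -0.7695244  -0.17912801] [-0.06770939 -0.07720015  0.02830876]
cap [ 480.09108891 -138.65750072  117.        ] 14.261510848999023 mm 38.924164441803256
```

View pics/c5.png

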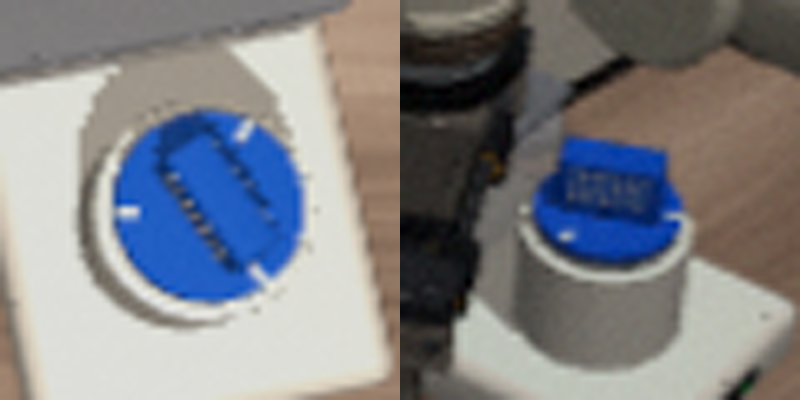

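The cap (top crop (208,207), side crop (608,215)) sits level just above the rim, concentric with the tower at (480.1,-138.7). The gripper is clear, so I'm handing in.

Request:
{"fn": "send_rows", "kwargs": {
  "steps": [
    [0, 0, 0, 0, 0, 0],
    [0, 0, 0, 0, 0, 0],
    [0, 0, 0, 0, 0, 0]
  ]
}}

```text
clock: 13.98
ee_pos: [350.6, 140.0, 275.7]
tcp_rot: [0.0, 0.884, -0.467, 0.0]
force: [0.1, -0.3, 0.1]
grip_width: 50.6
```

Run:
```python
from bench import workorder
print(workorder.job_done())
```

```text
the job is handed in; nothing more can be done
None
```

The blue-capped cartridge (the middle one, 80.8 mm cap) is in the socket, and every check I made says it is locked. I handed the job in at about 14 s of the 61 s allowed; no verdict is reported.

- **Insertion:** The lugs dropped into the slots at the first angle I tried. I pressed it to about 49.5 mm below the rim, where the push was 9.6 N against 9.3 N expected from the spring.
- **Turn:** I turned it clockwise until the stop showed, with the torque rising to 1.0 N m at about 44°. I then eased back about 3.5° and let it rise.
- **Lock:** It stopped rising about 46 mm below the rim and resisted a small upward pull, so the notches hold it.
- **After release:** The last pictures show the cap level by eye, its centre within about 1 mm of where I measured the socket's axis. The gripper was clear, with almost no force on it.

One check disagreed at first: the carry stopped 40 mm short of the socket, and I corrected it before lowering. I did not measure the mug, tape roll, jar or timer again at the end; the arm's path kept clear of them and I felt no unexpected contact.

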